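# Pass a return carton through the one-way flap

## Robot

A 7-joint arm with a two-finger parallel gripper is mounted at the origin on the work surface. World frame = base frame: x ahead of the robot, y to its left, z up, the work surface at z = 0. Lengths are in m, angles in rad, forces in N, time in s.
With the tool pointing down it reaches from about 0.425 to 0.875 m from the base axis. Payload 4.7 kg.
Tool frame: the origin (TCP) lies on the centre line of the jaws, within the pads' length; the fingertips stand 14 mm ahead of it and the grasp point (between the pads) lies 5 mm behind it; z points along the fingers, y is the direction in which the jaws open and shut (so a half turn about z gives the same grasp; the last joint's range is limited). The gripper opens to 87 mm and grips with 3 to 60 N. Pads are 19 mm wide; open, the fingers measure 117 mm over their backs; the gripper's body (75 mm by 190 mm) begins 51 mm behind the grasp point.
Start: joints at [1.234, 0.321, -0.07, 1.45, 0.023, 1.371, -0.057], TCP at [0.223, -0.61, 0.237] pointing down, gripper open.
Joint ranges: [-2.86, 2.86], [-0.3, 2.09], [-1.38, 1.24], [0.06, 2.45], [-1.56, 4.7], [0.09, 2.05], [-2.69, 2.69]. Speed limits (rad/s): [2.57, 2.57, 3.14, 3.14, 3.14, 3.14, 3.14].

## Interface

Orientations are given as a rotation vector (axis times angle).
In Python, from bench import ctrl, optics, models gives the robot as it stands. The module is installed in compiled form; this text tells all that it offers.
- The arm moves only by the tool arm_command, never from a script. Its argument "motion" is a list of rows, each a list of 3 entries, a list of its own where there are three numbers: the shift along the tool's x, y, z in mm, then the turn, a rotation vector about the tool's x, y, z in degrees, then the closure, from 0 (fully open) to 1 (shut). In form: [[[x, y, z], [ax, ay, az], claw], ...]. A call has 1 to 8 rows; each row shifts and turns the commanded pose from where the row before left it, along the tool's axes as they then stand; what a row does not reach is not made up. A row lasts 1/12 s, in which the tool goes at most 41.7 mm and 7.16 degrees, less where a joint would pass 70% of its speed; a pose out of reach is approached as far as the arm can. A call with a gripper value outside its range is refused whole. The fingers move at their own pace and stop on an object; "force" is the grip in N (left out, the last holds). Time passes only in rows, so rows that do not move let the fingers close. It gives the time, the measured TCP pose, the force and the opening at its end, in the units of the state.
- ctrl.get_state(): the state, without advancing time (a new reading comes with each control period).
- optics.get_image(name): name is "side" or "top" or "wrist"; returns (picture, depth): 420x560x3 uint8, blue, green, red; 420x560 float32, m along the optical axis (not along the pixel's ray), 0 where there is no reading.
- optics.camera_model(name): a dict with "fovy" (degrees; the focal length in pixels is half the picture's height over the tangent of half this angle, whatever the lens; pixels are square), "cx", "cy" (the principal point, pixels), "rvec" (rotation vector, rad) and "tvec" (3), from world to camera coordinates, as OpenCV has them; the wrist camera has in their place "mount" (4x4, takes a point from camera to tool coordinates, whose origin is the TCP and whose axes are the flange's). Camera axes: x right, y down, z forward; pixel columns grow to the right and rows downward; lengths in m; the calibration is good to about 2 mm. A picture is of the moment at which its call begins: read the wrist's pose just before it. camera_model takes no time and is no camera call.
- ctrl.close_job(): hands the job in, once; it reports no verdict.
Trained networks look in the newest picture that a camera, given by its name, has taken for a name from the list of things; names that differ only in an ending like _2 or _b are one class to them, and where a whole thing is asked for, a point or a joint stands for the part that bears it (a point fixed in the world has none). Each returns a list of dicts, best first, with "conf" (0 to 1); they miss things now and then, are a little off and sometimes report something else, mostly with a low value. They report only what shows in the picture. A call takes as long as a camera call. They do not tell look-alikes from the thing itself.
- models.search_frame(camera, target): "location" ([x, y, z] in m, in the coordinates of the camera as it stood for that picture, good to about 4 mm: the middle of the surface that is visible of it).
- models.silhouettes(camera, target): "pixels" (420x560 bool, what is visible of it).
The state is a dict: "time": time; "joint_positions": joint angles; "qd": joint speeds; "joint_torque": joint torques, N m; "position": TCP position; "tool_rot": TCP orientation; "ft_force": force on the tool from outside, world axes, zero at the start; "torque": the same for the moment, N m; "grip_width": opening from 0.0 (shut) to 1.0 (fully open).
Only numpy, scipy, OpenCV 4.12 (cv2) and the standard library are available. Lean on these libraries where they do the work, as an engineer would, in place of code of your own. Each camera call takes 0.05 s, during which the arm holds its last target.

## Task

Pick up the small carton and set it down in the open end of the returns gate's lane, then push it along the lane through the sprung flap until it is pressed snugly but gently home against the padded end stop. Then come away upwards through the open top and let the flap spring shut behind the carton: it is a one-way flap, so never swing it back past shut towards the lane's open end. Leave the carton in the bay and the other things on the table where they are.

Things in the scene. Friction and masses are not known exactly. Their poses are not given: they have to be found in the camera images.
- carton: Small plain cardboard carton, 70 mm long (its x), 50 mm wide (its y), 50 mm high, about 180 g (varies), standing loose on the table; origin at the centre of its underside, z up.
- gate: Fixed grey metal returns gate on the table with a straight open-topped lane. Origin at table height under the lane's middle, in the plane of the shut flap; x along the lane in the push direction (open end at -x), y across towards the flap's hinge, z up. Base plate, on which the carton slides: 6 mm thick, x = -95 to 205, y = -38 to 66 mm. All is open above: fingers reaching down can follow the carton through.
- lane_mouth (a point): Middle of the lane's open end, on the base plate: x = -95, y = 0, z = 6 mm of the gate. From here two guide rails run to x = 170 mm, 56 mm apart inside, 4 mm thick, tops 16 mm above the table. At x = 0 stands a jamb 64 mm high (y = -37 to -29 mm). Beyond the flap are walls at y = -37 to -33 (44 mm high) and y = 60 to 64 mm (52 mm high).
- flap_hinge (a point): Upright hinge axis of the flap at the height of the flap's middle: x = 0, y = 47, z = 39 mm of the gate. Its post, 60 mm high, fills x = -21 to -7, y = 46 to 58 mm of the gate. A passing carton needs a push of about 2 to 6 N, opens the flap to about 1.25 rad, and is let go when its rear face is about 67 mm past the flap plane (x = 0).
- flap (a joint): Angle of the sprung aluminium flap, rad: 0 = shut across the lane, positive = opened into the bay (up to 1.45), negative = swung back past shut, not allowed beyond 0.12. A well-damped spring (0.15 N m per rad) returns it to 0 from either side in about half a second without overshoot. Once it has let go of the carton it closes behind the pushing fingers: dragging them back along the lane would swing it the wrong way, lifting them straight up does not.
- flap_edge (a point): Middle of the flap's free upright edge, 69 mm from the hinge axis (y = -22 mm of the gate when shut), 39 mm above the table. The flap is 3 mm thick and reaches from 20 to 58 mm above the table.
- endstop: Dark steel block, 14 x 60 x 44 mm, fixed at the lane's far end; origin at the centre of its underside, x = 196, y = 0, z = 6 mm of the gate, same axes. On two rods it carries a stop with a black rubber pad facing the lane, clamped at a new setting each time: the pad's face is somewhere from x = 142 to 170 mm of the gate, unmeasured, to be felt for. The flap can shut behind a carton that is home.
- endstop_rods (a point): Point on the end stop block's lane-side face, between its rods: x = 189, y = 0, z = 28 mm of the gate. It does not show the pad's setting. The pad is 46 mm wide, from 13 to 43 mm above the table, springy at about 3 N per mm for up to 6 mm. Home means pressed on it with more than 4 N for a moment; more than 16 N is too hard.
- taperoll: Bystander: cardboard tape roll lying flat, 90 mm across, 45 mm high; origin at the centre of its underside.
- flatbox: Bystander: large flat cardboard box, 80 x 180 x 40 mm; origin at the centre of its underside.
- driver: Bystander: black-handled screwdriver lying on the table; origin at its underside.
Things that resemble listed ones, but are neither listed nor needed, are in the scene too. Leave any blue, green or pink look-alike of the carton alone.

How it is judged:
By the outcome, as a careful person would: the job done as asked, in the order asked, and still so for the second after the job is handed in, with the robot touching nothing.
It also fails if it takes over 62 s, if anything falls off the work surface, if the arm or the gripper's body presses on something with over 40 N, if the wrist force passes 120 N, or if a joint passes its speed limit or range.

## Working session

There is one attempt and no reset: what is moved stays moved. The work goes in short steps, Python scripts to look and compute and a tool call to move; the robot and the scene stay as the last step left them, time stands still between calls to the robot, and variables do not carry over. Pictures are saved under pics/ and viewed, and the job is handed in when it is done.

Besides the shell and the picture viewer there is one more tool, called after "Call:" as a command line: name --argument value ..., lists and objects as JSON in quotes. arm_command: Moves the arm, as the interface text tells. Its arguments: {"type":"object","properties":{"motion":{"type":"array","items":{"type":"array"}},"force":{"type":"number"}},"required":["motion"]}

```bash
mkdir -p pics; cat > h.py <<'E'
import numpy as np, cv2
from scipy.spatial.transform import Rotation as R
from bench import ctrl, optics, models
def cam(name, st=None):
    m=optics.camera_model(name); f=210/np.tan(np.radians(m['fovy'])/2)
    if 'mount' in m:
        st=st or ctrl.get_state(); T=np.eye(4); T[:3,:3]=R.from_rotvec(st['tool_rot']).as_matrix(); T[:3,3]=st['position']
        W=T@np.array(m['mount'])
    else:
        Rm=R.from_rotvec(m['rvec']).as_matrix(); W=np.eye(4); W[:3,:3]=Rm.T; W[:3,3]=-Rm.T@np.array(m['tvec'])
    return f,m['cx'],m['cy'],W
def cloud(d,c):
    f,cx,cy,W=c; v,u=np.mgrid[:420,:560]
    P=np.stack([(u-cx)/f*d,(v-cy)/f*d,d],-1)
    return P@W[:3,:3].T+W[:3,3]
def w(c,p): return c[3][:3,:3]@np.array(p)+c[3][:3,3]
E
python3 - <<'E'
from h import *
print(ctrl.get_state())
for n in ['top','side']:
    c=cam(n); im,d=optics.get_image(n); cv2.imwrite(f'pics/{n}0.png',im); np.savez(f'{n}0.npz',im=im,d=d)
    print(n,optics.camera_model(n))
    for t in (['carton','gate','flap','endstop','taperoll','flatbox','driver','flap_edge'] if n=='top' else ['carton','gate']):
        for r in models.search_frame(n,t): print(t,round(r['conf'],2),np.round(w(c,r['location']),3))
E
```

```text
{'time': 0.0, 'joint_positions': array([ 1.23412182,  0.32184283, -0.07010364,  1.45167193,  0.02258604,
        1.3707962 , -0.0568974 ]), 'qd': array([-3.32716428e-05,  1.46277785e-03,  4.30030165e-04, -8.63128478e-04,
        9.44255940e-05, -4.13720461e-05, -5.36595836e-04]), 'joint_torque': array([ 9.75880430e-04, -4.91290784e+01, -4.03595427e-01, -3.12524736e+01,
       -6.41063601e-02,  4.37052338e-02,  1.71541378e-04]), 'position': array([ 0.22314508, -0.60993537,  0.2354503 ]), 'tool_rot': array([-3.09152708e+00, -5.47920287e-01,  6.49752658e-04]), 'ft_force': array([ 0.69434492, -0.01250024,  0.53501344]), 'torque': array([ 0.01439247, -0.03298539, -0.02528938]), 'grip_width': 0.9996414365431908}
top {'fovy': 50.33976124738878, 'cx': 271.9196842670408, 'cy': 208.38200400315364, 'rvec': array([ 2.13701348, -2.15646096,  0.17709099]), 'tvec': array([-0.01081307,  0.59435048,  1.2468092 ])}
carton 0.95 [ 0.558 -0.294  0.05 ]
carton 0.73 [ 0.433 -0.299  0.049]
carton 0.62 [ 0.399 -0.411  0.048]
carton 0.6 [ 0.424 -0.184  0.049]
gate 0.97 [0.564 0.064 0.002]
endstop 0.58 [0.591 0.199 0.044]
flatbox 0.64 [0.755 0.001 0.04 ]
driver 0.71 [ 0.699 -0.385  0.024]
flap_edge 0.59 [0.557 0.006 0.057]
side {'fovy': 56.125671251733685, 'cx': 282.257678633573, 'cy': 212.78465714721085, 'rvec': array([ 0.32989832, -2.77979869,  1.24268384]), 'tvec': array([0.57632935, 0.15223836, 1.06809949])}
carton 0.83 [ 0.551 -0.279  0.049]
carton 0.82 [ 0.428 -0.168  0.043]
carton 0.65 [ 0.429 -0.275  0.051]
carton 0.63 [ 0.402 -0.401  0.042]
gate 0.65 [0.566 0.091 0.015]
```

View pics/top0.png

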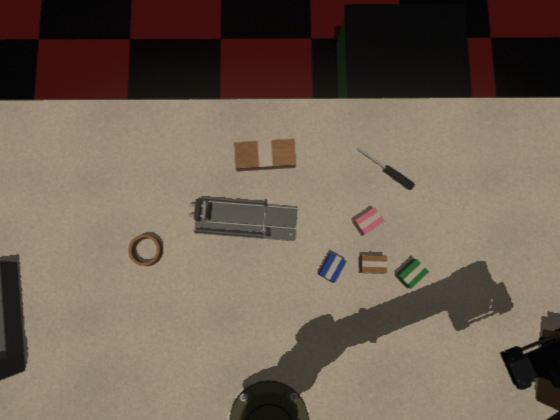

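View pics/side0.png

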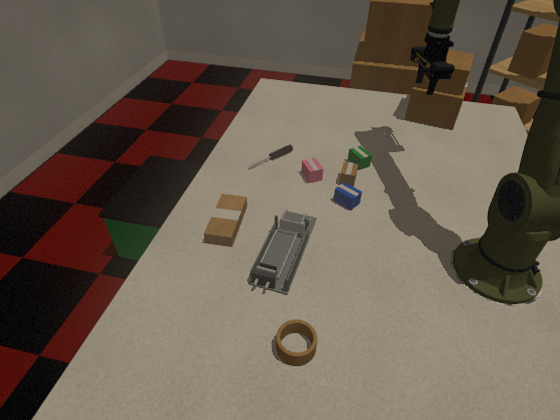

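```bash
python3 - <<'E'
from h import *
z=np.load('top0.npz'); im,d=z['im'],z['d']
a=cv2.resize(im[190:300,300:440],None,fx=4,fy=4,interpolation=2)
b=cv2.resize(im[180:255,180:310],None,fx=4,fy=4,interpolation=2)
h=np.zeros((a.shape[0],0,3))
cv2.imwrite('pics/c1.png',a); cv2.imwrite('pics/c2.png',cv2.resize(im[185:250,180:310],None,fx=6,fy=6,interpolation=2))
c=cam('top'); P=cloud(d,c); Z=P[...,2]
print('table z',np.median(Z[300:400,100:200]))
hsv=cv2.cvtColor(im,cv2.COLOR_BGR2HSV)
for (u,v) in [(374,263),(333,266),(368,221),(411,272)]:
    s=np.zeros(Z.shape,bool); s[v-20:v+20,u-20:u+20]=1
    m=s&(Z>.042)&(Z<.06)
    n,l=cv2.connectedComponents(m.astype(np.uint8)); m=l==l[v,u]
    p=P[m]; r=cv2.minAreaRect((p[:,:2]*1000).astype(np.float32)); print(u,v,m.sum(),np.round(r[0],1),np.round(r[1],1),r[2],p[:,2].mean())
# gate heights
s=np.zeros(Z.shape,bool); s[185:250,180:310]=1
g=(Z[185:250,180:310]*1000).astype(int)
gm=np.clip(g*3,0,255).astype(np.uint8)
cv2.imwrite('pics/gz.png',cv2.resize(cv2.applyColorMap(gm,cv2.COLORMAP_JET),None,fx=6,fy=6,interpolation=0))
E
```

```text
table z -9.698512731881603e-05
374 263 449 [ 432.6 -303.5] [71.5 49.8] 86.91602325439453 0.050389921042449146
333 266 448 [ 423.6 -185.1] [50.2 70.2] 59.629730224609375 0.0504192639173494
368 221 427 [ 557.  -295.4] [49.8 71.5] 32.995243072509766 0.05023598339628854
411 272 460 [ 404.6 -414. ] [50.9 71.4] 42.43246841430664 0.05061367793884347
```

View pics/c1.png

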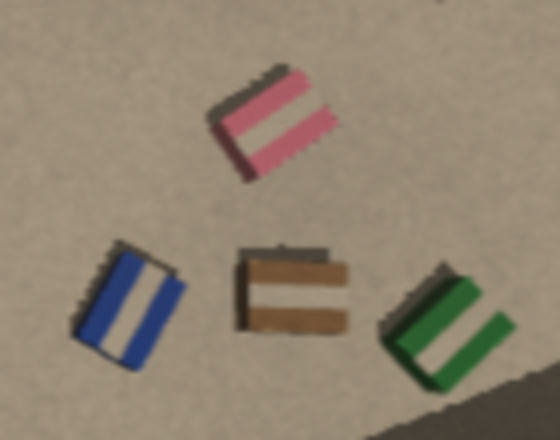

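View pics/c2.png

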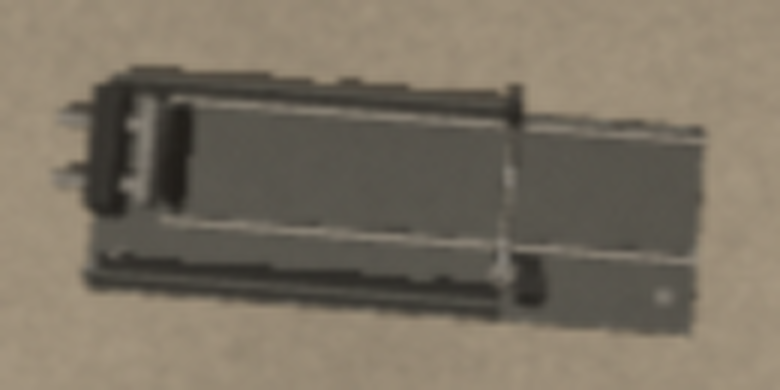

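View pics/gz.png

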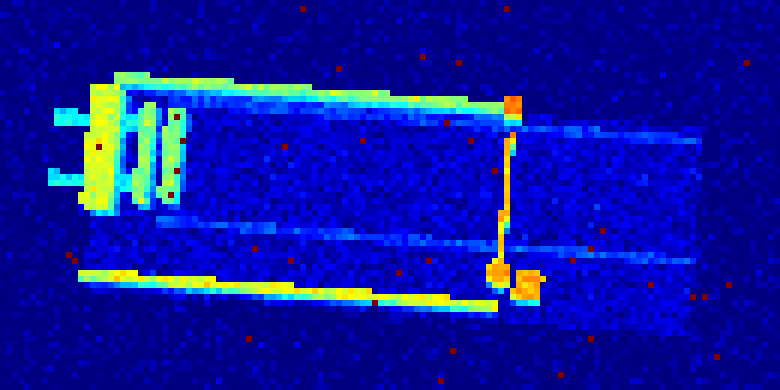

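Candidates (top view): pink (368,221), blue (333,266), green (411,272), brown (374,263). Only the brown one is plain cardboard and in no look-alike colour, and the crop confirms it, so it is the carton. The gate's open end is on the right, at about (297,222). Next I'll fit the gate pose.

```bash
cat > fit.py <<'E'
from h import *
from scipy.optimize import least_squares
# boxes lo,hi in gate frame (mm)
B=np.array([[-95,-32,6,170,-28,16],[-95,28,6,170,32,16],[-4,-37,6,4,-29,64],[-1.5,-22,20,1.5,47,58],[-21,46,6,-7,58,60],
 [0,-37,6,205,-33,44],[0,60,6,205,64,52],[189,-30,6,203,30,50]],float)
def fit(P,x0):
    P=P*1000
    def res(q,P=P):
        c,s=np.cos(q[2]),np.sin(q[2]); X=P-[q[0],q[1],0]
        G=np.stack([c*X[:,0]+s*X[:,1],-s*X[:,0]+c*X[:,1],X[:,2]],-1)
        D=np.linalg.norm(np.maximum(np.maximum(B[None,:,:3]-G[:,None],G[:,None]-B[None,:,3:]),0),axis=2).min(1)
        return D
    c,s=np.cos(x0[2]),np.sin(x0[2]); X=P-[x0[0],x0[1],0]
    gx=c*X[:,0]+s*X[:,1]; gy=-s*X[:,0]+c*X[:,1]
    k=(P[:,2]>11)&(P[:,2]<70)&(gx>-110)&(gx<215)&(gy>-50)&(gy<75)&~((gx>125)&(gx<187)&(abs(gy)<27)); P=P[k]
    r=least_squares(lambda q:res(q,P),x0,loss='soft_l1',f_scale=1.5,x_scale=[1,1,.01])
    return r.x,np.median(res(r.x,P)),np.mean(res(r.x,P)<2),k.sum()
E
python3 - <<'E'
from fit import *
z=np.load('top0.npz'); P=cloud(z['d'],cam('top'))
print(fit(P[185:250,180:310].reshape(-1,3),[565,15,np.radians(85)]))
z=np.load('side0.npz'); P=cloud(z['d'],cam('side'))
print(fit(P.reshape(-1,3),[565,15,np.radians(85)]))
Z=P[...,2]; m=(Z>.045)&(Z<.056)&(abs(P[...,0]-.4326)<.06)&(abs(P[...,1]+.3035)<.055)
r=cv2.minAreaRect((P[m][:,:2]*1000).astype(np.float32)); print('carton side',r)
E
```

```text
(array([576.49524282,   9.15696746,   1.48777362]), np.float64(0.4671647451968042), np.float64(0.6990692864529473), np.int64(967))
(array([576.03386448,   9.87459079,   1.48617371]), np.float64(0.0), np.float64(0.8917018284106891), np.int64(1422))
carton side ((431.57867431640625, -301.32012939453125), (76.12557220458984, 49.59199523925781), 88.4999771118164)
```

```bash
cat >> h.py <<'E'
def plan(pos,yaw,st=None):
    """world target (mm), yaw of tool x axis in world deg, tool down -> turn first, then shift in final axes (mm)"""
    st=st or ctrl.get_state(); R0=R.from_rotvec(st['tool_rot']).as_matrix()
    y=np.radians(yaw); X=np.array([np.cos(y),np.sin(y),0]); Zt=np.array([0,0,-1.]); Rt=np.stack([X,np.cross(Zt,X),Zt],1)
    rv=np.degrees(R.from_matrix(R0.T@Rt).as_rotvec())
    sh=Rt.T@(np.array(pos)-st['position']*1000)
    print('turn',np.round(rv,2),'shift',np.round(sh,1),'cur',np.round(st['position']*1000,1),'yaw',np.round(np.degrees(np.arctan2(R0[1,0],R0[0,0])),2),'z',np.round(R0[:,2],3),'t',st['time'],'F',np.round(st['ft_force'],2),'g',st['grip_width'])
E
python3 - <<'E'
from h import *
print(np.round(optics.camera_model('wrist')['mount'],3),optics.camera_model('wrist')['fovy'])
plan([432.5,-303,190],87); plan([432.5,-303,190],-93)
E
```

```text
[[ 0.001 -0.955 -0.296  0.082]
 [ 1.     0.001  0.    -0.   ]
 [-0.    -0.296  0.955 -0.148]
 [ 0.     0.     0.     1.   ]] 65.90462873332456
turn [ 0.00e+00  1.00e-02 -6.69e+01] shift [317.9 192.8  46.6] cur [ 223.3 -610.4  236.6] yaw 20.1 z [-0. -0. -1.] t 0.6 F [-0.3   0.31  0.45] g 0.9988166188649775
turn [ 1.000e-02 -0.000e+00  1.131e+02] shift [-317.9 -192.8   46.6] cur [ 223.3 -610.4  236.6] yaw 20.1 z [-0. -0. -1.] t 0.6 F [-0.3   0.31  0.45] g 0.9988166188649775
```

Call:
arm_command --motion '[[[0,0,0],[0,0,-6.7],0],[[0,0,0],[0,0,-6.7],0],[[0,0,0],[0,0,-6.7],0],[[0,0,0],[0,0,-6.7],0],[[0,0,0],[0,0,-6.7],0],[[0,0,0],[0,0,-6.7],0],[[0,0,0],[0,0,-6.7],0],[[0,0,0],[0,0,-6.7],0]]'

```text
time: 1.27
position: [0.2233, -0.6104, 0.2366]
tool_rot: [2.508, 1.891, -0.0]
ft_force: [-0.6, -0.1, 1.0]
grip_width: 1.002
```

Call:
arm_command --motion '[[[0,0,0],[0,0,-6.7],0],[[0,0,0],[0,0,-6.6],0],[[33,20,0],[0,0,0],0],[[33,20,0],[0,0,0],0],[[33,20,0],[0,0,0],0],[[33,20,0],[0,0,0],0],[[33,20,0],[0,0,0],0],[[33,20,0],[0,0,0],0]]'

```text
time: 1.93
position: [0.3543, -0.4174, 0.2368]
tool_rot: [2.279, 2.162, -0.001]
ft_force: [0.5, -0.2, 0.8]
grip_width: 0.999
```

Call:
arm_command --motion '[[[30,18,5],[0,0,0],0],[[30,18,5],[0,0,0],0],[[30,18,5],[0,0,0],0],[[20,12,5],[0,0,0],0],[[0,0,0],[0,0,0],0],[[0,0,0],[0,0,0],0]]'

```text
time: 2.43
position: [0.426, -0.3111, 0.2166]
tool_rot: [2.275, 2.167, -0.0]
ft_force: [-0.4, -1.3, -0.7]
grip_width: 1.002
```

```bash
python3 - <<'E'
from h import *
st=ctrl.get_state(); plan([432.5,-303,33],87,st)
c=cam('wrist',st); im,d=optics.get_image('wrist'); cv2.imwrite('pics/w1.png',im)
P=cloud(d,c); Z=P[...,2]; m=(Z>.042)&(Z<.058)&(abs(P[...,0]-.4326)<.05)&(abs(P[...,1]+.3035)<.055)
r=cv2.minAreaRect((P[m][:,:2]*1000).astype(np.float32)); print('carton wrist',r,Z[m].mean(),m.sum())
E
```

```text
turn [-0.01  0.02  0.21] shift [  8.4   6.  183.6] cur [ 426.  -311.1  216.6] yaw 87.21 z [-0. -0. -1.] t 2.4333 F [-0.41 -1.31 -0.66] g 1.0023409415631594
carton wrist ((433.635009765625, -302.3840637207031), (70.46170043945312, 49.98003005981445), 87.9356689453125) 0.049932318499203744 3477
```

View pics/w1.png

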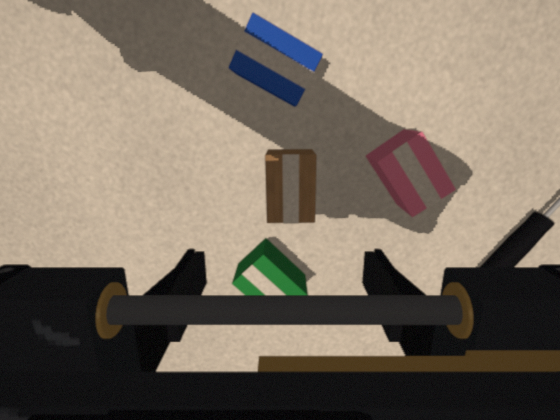

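Call:
arm_command --motion '[[[9,7.2,20],[0,0,-0.7],0],[[0,0,35],[0,0,0],0],[[0,0,35],[0,0,0],0],[[0,0,35],[0,0,0],0],[[0,0,30],[0,0,0],0],[[0,0,18],[0,0,0],0],[[0,0,9.5],[0,0,0],0],[[0,0,0],[0,0,0],0]]'

```text
time: 3.15
position: [0.4308, -0.3045, 0.032]
tool_rot: [-2.265, -2.171, 0.001]
ft_force: [0.1, 0.3, 0.4]
grip_width: 0.999
```

Call:
arm_command --motion '[[[0,0,0],[0,0,0],0.6],[[0,0,0],[0,0,0],0.6],[[0,0,0],[0,0,0],0.6],[[0,0,0],[0,0,0],0.6],[[0,0,0],[0,0,0],0.6],[[0,0,0],[0,0,0],0.6],[[0,0,0],[0,0,0],0.6],[[0,0,0],[0,0,0],0.6]]' --force 12

```text
time: 3.82
position: [0.433, -0.3041, 0.0344]
tool_rot: [2.265, 2.176, -0.0]
ft_force: [-0.4, 0.8, 3.1]
grip_width: 0.577
```

Call:
arm_command --motion '[[[0,0,-15],[0,0,0],0.6],[[0,0,-25],[0,0,0],0.6],[[0,0,-30],[0,0,0],0.6],[[0,0,-30],[0,0,0],0.6],[[0,0,-20],[0,0,0],0.6],[[0,0,0],[0,0,0],0.6],[[0,0,0],[0,0,0],0.6]]' --force 12

```text
time: 4.4
position: [0.4331, -0.3042, 0.1544]
tool_rot: [2.264, 2.175, -0.0]
ft_force: [0.3, -0.1, -3.9]
grip_width: 0.574
```

```bash
python3 - <<'E'
from h import *
g=np.array([576.2,9.5]);a=np.radians(85.2);ex=np.array([np.cos(a),np.sin(a)])
p=g-64*ex; print(p); plan([*p,154],85.2)
p=g-130*ex; print(p); plan([*p,154],85.2)
c=cam('wrist'); im,d=optics.get_image('wrist'); cv2.imwrite('pics/w2.png',im)
E
```

```text
[570.84461803 -54.27554299]
turn [0.06 0.07 2.5 ] shift [260.6 116.3   0.4] cur [ 433.1 -304.2  154.4] yaw 87.7 z [ 0.001 -0.001 -1.   ] t 4.4 F [ 0.28 -0.14 -3.87] g 0.5739583697906918
[ 565.32188037 -120.0440717 ]
turn [0.06 0.07 2.5 ] shift [194.6 116.3   0.4] cur [ 433.1 -304.2  154.4] yaw 87.7 z [ 0.001 -0.001 -1.   ] t 4.4 F [ 0.28 -0.14 -3.87] g 0.5739583697906918
```

View pics/w2.png

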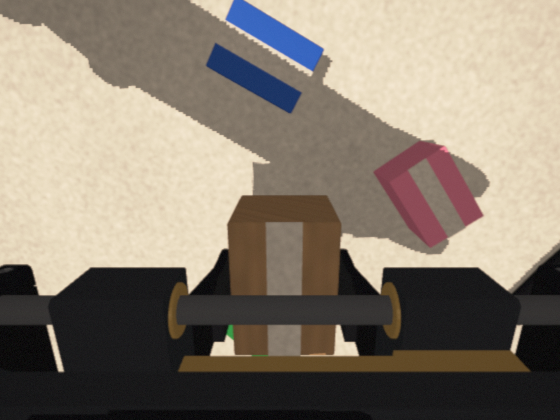

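The carton is held: it fills (230–340, 195–355) between the jaws. I'll move it to a hover before the lane and measure the gate with the wrist camera.

Call:
arm_command --motion '[[[0,0,0],[0,0,2.5],0.6],[[25,15,0],[0,0,0],0.6],[[32,19,0],[0,0,0],0.6],[[32,19,0],[0,0,0],0.6],[[32,19,0],[0,0,0],0.6],[[32,19,0],[0,0,0],0.6],[[26,15,0],[0,0,0],0.6],[[15,10,0],[0,0,0],0.6]]' --force 12

```text
time: 5.12
position: [0.565, -0.1151, 0.1515]
tool_rot: [-2.304, -2.129, -0.001]
ft_force: [-0.7, 0.0, -1.6]
grip_width: 0.573
```

Call:
arm_command --motion '[[[0,0,0],[0,0,0],0.6],[[0,0,0],[0,0,0],0.6],[[0,0,0],[0,0,0],0.6],[[0,0,0],[0,0,0],0.6]]' --force 12

```text
time: 5.45
position: [0.5634, -0.1221, 0.1528]
tool_rot: [-2.314, -2.123, 0.003]
ft_force: [0.3, -0.5, -1.5]
grip_width: 0.569
```

```bash
python3 - <<'E'
from fit import *
st=ctrl.get_state()
c=cam('wrist',st); im,d=optics.get_image('wrist'); cv2.imwrite('pics/w3.png',im)
P=cloud(d,c); np.savez('w3.npz',im=im,d=d,P=P)
Q=P[:190][d[:190]>0]
q,a,b,n=fit(Q,[576.2,9.5,np.radians(85.2)]); print(q[:2],np.degrees(q[2]),a,b,n)
g=q[:2];ex=np.array([np.cos(q[2]),np.sin(q[2])])
plan([*(g-64*ex),154],np.degrees(q[2]),st)
# carton edges in hand
m=(P[...,2]>.08)&(P[...,2]<.18); m[:150]=0
print('base plate z',np.median(Q[(Q[:,2]>.002)&(Q[:,2]<.01)][:,2]))
E
```

```text
[578.66288391   7.72337675] 84.95809037363163 0.011686758029857858 0.9475741958414786 5627
turn [-0.14  0.03  0.11] shift [66.7  3.8 -1.2] cur [ 563.4 -122.1  152.8] yaw 85.06 z [-0.002 -0.    -1.   ] t 5.45 F [ 0.31 -0.49 -1.49] g 0.5687565306569857
base plate z 0.005904530819924619
```

View pics/w3.png

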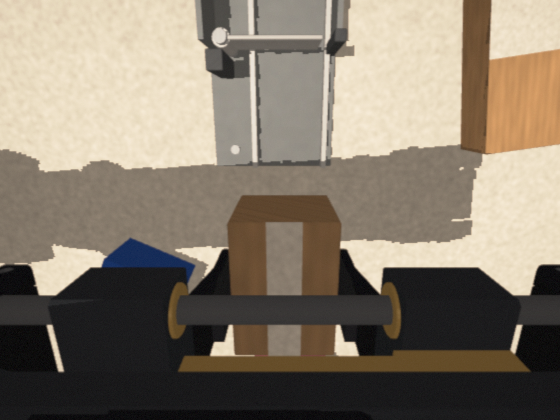

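```bash
python3 - <<'E'
from h import *
z=np.load('w3.npz'); P=z['P']; st=ctrl.get_state()
R0=R.from_rotvec(st['tool_rot']).as_matrix(); T=(P-st['position'])@R0*1000
for v in [230,250,270]:
    row=T[v,200:370]; k=(abs(row[:,2]-(-16))<8); y=row[k][:,1]; print(v,k.sum(),y.min(),y.max(),(y.min()+y.max())/2,np.median(row[k][:,2]))
k=(abs(T[...,2]+16)<6); k[:195]=0; k[285:]=0; k[:,:225]=0;k[:,345:]=0
print('front top edge tool x',np.percentile(T[k][:,0],99.5))
E
```

```text
230 114 -24.43506594378414 24.70159988831972 0.1332669722677906 -15.164164555328668
250 112 -24.713807751338823 24.903547893052547 0.09487007085686194 -15.064281248650193
270 140 -34.25480172813888 34.50092481489077 0.12306154337594677 -15.02223514044201
front top edge tool x 36.957957057753895
```

Call:
arm_command --motion '[[[30,1.5,10],[0,0,0],0.6],[[25,1.5,20],[0,0,0],0.6],[[10,0,25],[0,0,0],0.6],[[0,0,15],[0,0,0],0.6],[[0,0,7],[0,0,0],0.6],[[0,0,0],[0,0,0],0.6],[[0,0,0],[0,0,0],0.6],[[0,0,0],[0,0,0],0.6]]' --force 12

```text
time: 6.17
position: [0.574, -0.0571, 0.0783]
tool_rot: [2.313, 2.123, 0.002]
ft_force: [0.4, -0.3, -2.2]
grip_width: 0.575
```

```bash
python3 - <<'E'
from fit import *
st=ctrl.get_state()
c=cam('wrist',st); im,d=optics.get_image('wrist'); cv2.imwrite('pics/w4.png',im)
P=cloud(d,c); np.savez('w4.npz',im=im,d=d,P=P)
Q=P[:190][d[:190]>0]
q,a,b,n=fit(Q,[577.5,8.5,np.radians(85.2)]); print(q[:2],np.degrees(q[2]),a,b,n)
g=q[:2];ex=np.array([np.cos(q[2]),np.sin(q[2])])
plan([*(g-64*ex),40],np.degrees(q[2]),st)
it,dt=optics.get_image('top'); cv2.imwrite('pics/t4.png',cv2.resize(it[185:250,180:310],None,fx=6,fy=6,interpolation=2))
E
```

```text
[578.6833217   9.0364014] 84.97350658023488 0.0 0.9669623738146222 13076
turn [0.12 0.03 0.11] shift [ 2.3 -1.1 38.3] cur [574.  -57.1  78.3] yaw 85.09 z [ 0.002 -0.001 -1.   ] t 6.1667 F [ 0.38 -0.33 -2.21] g 0.5751418357946358
```

View pics/w4.png

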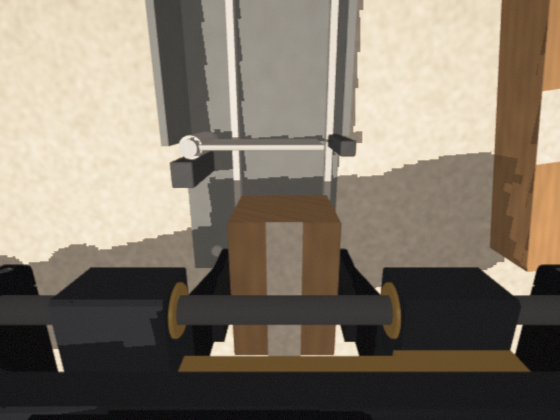

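Call:
arm_command --motion '[[[1,-0.9,10],[0,0,0],0.6],[[0,0,12],[0,0,0],0.6],[[0,0,8],[0,0,0],0.6],[[0,0,4],[0,0,0],0.6],[[0,0,2],[0,0,0],0.6],[[0,0,0],[0,0,0],0.6],[[0,0,0],[0,0,0],0.6]]' --force 12

```text
time: 6.85
position: [0.5723, -0.0547, 0.0407]
tool_rot: [-2.312, -2.127, -0.0]
ft_force: [0.5, -0.2, -2.7]
grip_width: 0.571
```

Call:
arm_command --motion '[[[0,0,1],[0,0,0],0.6],[[0,0,0.7],[0,0,0],0.6],[[0,0,0],[0,0,0],0.6],[[0,0,0],[0,0,0],0.6],[[0,0,0],[0,0,0],0.6]]' --force 12

```text
time: 7.27
position: [0.5726, -0.0547, 0.0402]
tool_rot: [2.312, 2.126, -0.0]
ft_force: [-2.5, 0.1, 4.1]
grip_width: 0.574
```

Call:
arm_command --motion '[[[0,0,0],[0,0,0],0.1],[[0,0,0],[0,0,0],0.1],[[0,0,0],[0,0,0],0.1],[[0,0,0],[0,0,0],0.1],[[0,0,-15],[0,0,0],0.1],[[0,0,-30],[0,0,0],0.1],[[0,0,-30],[0,0,0],0.1],[[0,0,-20],[0,0,0],0.1]]'

```text
time: 7.93
position: [0.5733, -0.0546, 0.1368]
tool_rot: [2.311, 2.125, 0.003]
ft_force: [1.7, 0.1, 0.1]
grip_width: 0.894
```

Call:
arm_command --motion '[[[-30,0,0],[0,0,0],1],[[-30,0,0],[0,0,0],1],[[-20,0,0],[0,0,0],1],[[0,0,0],[0,0,0],1],[[0,0,0],[0,0,0],1],[[0,0,0],[0,0,0],1]]' --force 20

```text
time: 8.43
position: [0.5657, -0.1335, 0.1342]
tool_rot: [-2.311, -2.127, -0.001]
ft_force: [0.7, 0.4, 0.1]
grip_width: 0.534
```

```bash
python3 - <<'E'
from fit import *
st=ctrl.get_state()
c=cam('wrist',st); im,d=optics.get_image('wrist'); cv2.imwrite('pics/w5.png',im)
P=cloud(d,c)
Q=P[:220][d[:220]>0]
g=np.array([578.7,8.8]);a=np.radians(85.0);ex=np.array([np.cos(a),np.sin(a)]);ey=np.array([-ex[1],ex[0]])
m=(Q[:,2]>.050)&(Q[:,2]<.061); X=Q[m][:,:2]*1000-g; L=np.stack([X@ex,X@ey],1); k=(L[:,0]<-22)&(L[:,0]>-130)&(abs(L[:,1])<40); print('carton in gate frame',cv2.minAreaRect(L[k].astype(np.float32)))
for rear in [-110,-120]: plan([*(g+(rear)*ex),32],85.0,st)
print(((st['position'][:2]*1000-g)@ex,(st['position'][:2]*1000-g)@ey))
E
```

```text
carton in gate frame ((-61.92555618286133, 0.17557525634765625), (70.0235366821289, 50.20793151855469), 0.3934630751609802)
turn [-0.   -0.05  0.24] shift [ 32.9   0.6 102.2] cur [ 565.7 -133.5  134.2] yaw 85.24 z [ 0.     0.001 -1.   ] t 8.4333 F [0.66 0.36 0.07] g 0.5338471493968342
turn [-0.   -0.05  0.24] shift [ 22.9   0.6 102.2] cur [ 565.7 -133.5  134.2] yaw 85.24 z [ 0.     0.001 -1.   ] t 8.4333 F [0.66 0.36 0.07] g 0.5338471493968342
(np.float64(-142.8653707623471), np.float64(0.5593414498154464))
```

View pics/w5.png

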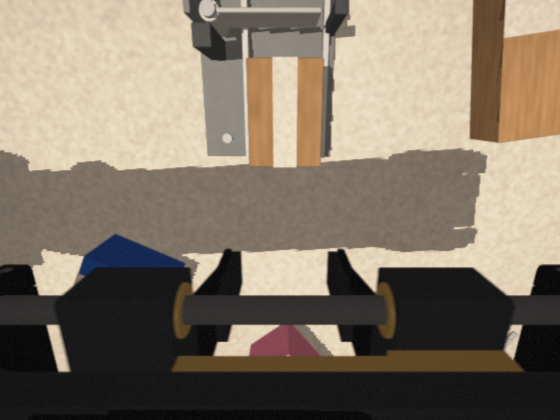

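Call:
arm_command --motion '[[[17,0.6,10],[0,0,0.2],1],[[0,0,30],[0,0,0],1],[[0,0,30],[0,0,0],1],[[0,0,20],[0,0,0],1],[[0,0,13],[0,0,0],1],[[0,0,0],[0,0,0],1],[[0,0,0],[0,0,0],1],[[0,0,0],[0,0,0],1]]'

```text
time: 9.15
position: [0.569, -0.1172, 0.0328]
tool_rot: [2.314, 2.122, 0.002]
ft_force: [0.3, 0.1, -0.2]
grip_width: 0.008
```

```bash
cat > g.py <<'E'
from h import *
g=np.array([578.7,8.8]);a=np.radians(85.0);ex=np.array([np.cos(a),np.sin(a)]);ey=np.array([-ex[1],ex[0]])
def rep():
    st=ctrl.get_state(); X=st['position'][:2]*1000-g; F=st['ft_force']; R0=R.from_rotvec(st['tool_rot']).as_matrix()
    print('t',round(st['time'],2),'tool in gate',np.round([X@ex,X@ey,st['position'][2]*1000],1),'yaw',np.degrees(np.arctan2(R0[1,0],R0[0,0])).round(2),'Fgate',np.round([F[:2]@ex,F[:2]@ey,F[2]],2),'grip',st['grip_width'].round(3))
E
python3 -c "from g import *;rep()"
```

```text
Traceback (most recent call last):
  File "g.py", line 5, in rep
    print('t',round(st['time'],2),'tool in gate',np.round([X@ex,X@ey,st['position'][2]*1000],1),'yaw',np.degrees(np.arctan2(R0[1,0],R0[0,0])).round(2),'Fgate',np.round([F[:2]@ex,F[:2]@ey,F[2]],2),'grip',st['grip_width'].round(3))
                                                                                                                                                                                                           ^^^^^^^^^^^^^^^^^^^^^^
AttributeError: 'float' object has no attribute 'round'
```

```bash
sed -i "s/st\['grip_width'\].round(3)/round(st['grip_width'],3)/" g.py; python3 -c "from g import *;rep()"
```

```text
t 9.15 tool in gate [-126.3   -1.3   32.8] yaw 85.05 Fgate [ 0.17 -0.26 -0.24] grip 0.008
```

Call:
arm_command --motion '[[[10,0,0],[0,0,0],1],[[5,0,0],[0,0,0],1],[[5,0,0],[0,0,0],1],[[5,0,0],[0,0,0],1],[[5,0,0],[0,0,0],1],[[0,0,0],[0,0,0],1]]'

```text
time: 9.65
position: [0.5707, -0.0864, 0.0318]
tool_rot: [2.314, 2.124, 0.001]
ft_force: [0.0, -0.1, -0.3]
grip_width: 0.006
```

```bash
python3 -c "from g import *;rep()"
```

```text
t 9.65 tool in gate [-95.5  -0.3  31.8] yaw 85.08 Fgate [-0.13 -0.05 -0.28] grip 0.006
```

Call:
arm_command --motion '[[[6,0,0],[0,0,0],1],[[6,0,0],[0,0,0],1],[[6,0,0],[0,0,0],1],[[0,0,0],[0,0,0],1]]'

```text
time: 9.98
position: [0.572, -0.0687, 0.0313]
tool_rot: [2.315, 2.124, 0.0]
ft_force: [0.5, -1.4, 0.2]
grip_width: 0.005
```

```bash
python3 - <<'E'
from g import *
rep()
im,d=optics.get_image('wrist'); cv2.imwrite('pics/w6.png',im)
E
```

```text
t 9.98 tool in gate [-77.8  -0.1  31.3] yaw 85.07 Fgate [-1.37 -0.59  0.24] grip 0.005
```

View pics/w6.png

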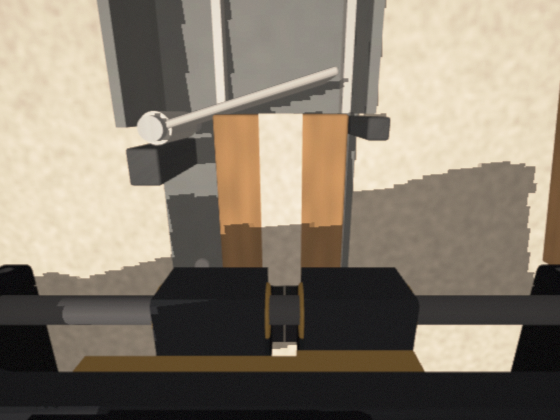

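Call:
arm_command --motion '[[[5,0,0],[0,0,0],1],[[5,0,0],[0,0,0],1],[[5,0,0],[0,0,0],1],[[5,0,0],[0,0,0],1],[[5,0,0],[0,0,0],1],[[5,0,0],[0,0,0],1],[[5,0,0],[0,0,0],1],[[5,0,0],[0,0,0],1]]'

```text
time: 10.7
position: [0.5758, -0.0317, 0.0314]
tool_rot: [2.317, 2.119, -0.001]
ft_force: [1.5, -3.9, 0.4]
grip_width: 0.004
```

```bash
python3 - <<'E'
from g import *
rep()
im,d=optics.get_image('wrist'); cv2.imwrite('pics/w7.png',im)
E
```

```text
t 10.7 tool in gate [-40.6  -0.7  31.4] yaw 84.89 Fgate [-3.77 -1.82  0.37] grip 0.004
```

View pics/w7.png

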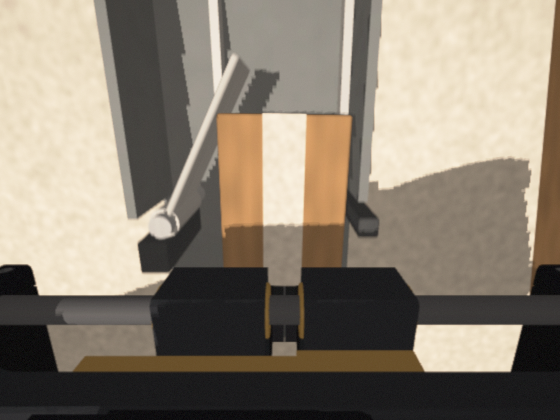

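The carton is straight and hard against the right rail, with its front edge at about row 113. The flap is open, with its tip at (237,58). Continuing.

Call:
arm_command --motion '[[[5,0,0],[0,0,0],1],[[5,0,0],[0,0,0],1],[[5,0,0],[0,0,0],1],[[5,0,0],[0,0,0],1],[[5,0,0],[0,0,0],1],[[5,0,0],[0,0,0],1],[[5,0,0],[0,0,0],1],[[5,0,0],[0,0,0],1]]'

```text
time: 11.42
position: [0.5789, 0.0105, 0.0313]
tool_rot: [-2.316, -2.123, -0.0]
ft_force: [1.7, -4.9, -0.1]
grip_width: 0.003
```

Call:
arm_command --motion '[[[5,0,0],[0,0,0],1],[[5,0,0],[0,0,0],1],[[5,0,0],[0,0,0],1],[[5,0,0],[0,0,0],1],[[5,0,0],[0,0,0],1],[[5,0,0],[0,0,0],1],[[5,0,0],[0,0,0],1],[[3,0,0],[0,0,0],1]]'

```text
time: 12.08
position: [0.582, 0.0487, 0.0313]
tool_rot: [-2.315, -2.123, -0.0]
ft_force: [1.5, -3.4, -0.2]
grip_width: 0.005
```

```bash
python3 - <<'E'
from g import *
rep()
im,d=optics.get_image('wrist'); cv2.imwrite('pics/w8.png',im)
P=cloud(d,cam('wrist')); X=P[...,:2]*1000-g; L=np.stack([X@ex,X@ey,P[...,2]*1000],-1)
m=(L[...,2]>38)&(L[...,2]<47)&(abs(L[...,1])<22)&(L[...,0]>125)&(L[...,0]<185)&(d>0)
print('pad/stop x hist',np.histogram(L[m][:,0],bins=range(125,190,3)))
E
```

```text
t 12.08 tool in gate [40.1  0.1 31.3] yaw 85.04 Fgate [-3.25 -1.76 -0.16] grip 0.005
pad/stop x hist (array([   0,    0,    0,    0,    0,    0,    0,    0,    0,    0,   17,
       1405,  412,    0,    0,    0,    0,    0,    0,    0,    0]), array([125, 128, 131, 134, 137, 140, 143, 146, 149, 152, 155, 158, 161,
       164, 167, 170, 173, 176, 179, 182, 185, 188]))
```

View pics/w8.png

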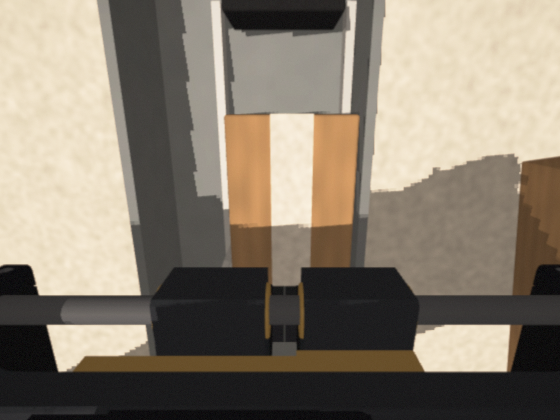

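Pad face looks to be at about x ≈ 158, so roughly 38 mm remains. I'll feel for it slowly.

Call:
arm_command --motion '[[[4,0,0],[0,0,0],1],[[4,0,0],[0,0,0],1],[[4,0,0],[0,0,0],1],[[4,0,0],[0,0,0],1],[[4,0,0],[0,0,0],1],[[3,0,0],[0,0,0],1],[[3,0,0],[0,0,0],1],[[0,0,0],[0,0,0],1]]'

```text
time: 12.8
position: [0.5844, 0.0749, 0.0313]
tool_rot: [-2.315, -2.123, -0.001]
ft_force: [1.9, -2.3, 0.2]
grip_width: 0.008
```

```bash
python3 - <<'E'
from g import *
rep()
E
```

```text
t 12.8 tool in gate [66.4  0.1 31.3] yaw 85.06 Fgate [-2.11 -2.06  0.22] grip 0.008
```

Call:
arm_command --motion '[[[1.5,0,0],[0,0,0],1],[[1.5,0,0],[0,0,0],1],[[0,0,0],[0,0,0],1]]'

```text
time: 13.05
position: [0.5847, 0.0769, 0.0313]
tool_rot: [-2.316, -2.123, -0.0]
ft_force: [1.4, -3.6, 0.6]
grip_width: 0.005
```

Call:
arm_command --motion '[[[1,0,0],[0,0,0],1],[[1,0,0],[0,0,0],1],[[0,0,0],[0,0,0],1]]'

```text
time: 13.3
position: [0.5845, 0.0796, 0.0313]
tool_rot: [-2.315, -2.122, -0.001]
ft_force: [0.1, -0.9, 1.2]
grip_width: 0.003
```

Call:
arm_command --motion '[[[1,0,0],[0,0,0],1],[[1,0,0],[0,0,0],1],[[0,0,0],[0,0,0],1]]'

```text
time: 13.55
position: [0.5848, 0.0813, 0.0312]
tool_rot: [-2.315, -2.123, -0.0]
ft_force: [-0.2, -0.7, 0.2]
grip_width: 0.004
```

Call:
arm_command --motion '[[[1,0,0],[0,0,0],1],[[1,0,0],[0,0,0],1],[[0,0,0],[0,0,0],1]]'

```text
time: 13.8
position: [0.5851, 0.0831, 0.0313]
tool_rot: [-2.316, -2.123, -0.0]
ft_force: [-0.3, -0.3, 0.9]
grip_width: 0.005
```

Call:
arm_command --motion '[[[1,0,0],[0,0,0],1],[[0,0,0],[0,0,0],1]]'

```text
time: 13.97
position: [0.5852, 0.0839, 0.0312]
tool_rot: [-2.316, -2.123, -0.0]
ft_force: [-0.1, -0.2, 0.3]
grip_width: 0.005
```

Call:
arm_command --motion '[[[1,0,0],[0,0,0],1],[[1,0,0],[0,0,0],1],[[0,0,0],[0,0,0],1]]'

```text
time: 14.22
position: [0.5854, 0.0855, 0.0313]
tool_rot: [2.316, 2.122, -0.001]
ft_force: [-0.9, -2.5, 0.8]
grip_width: 0.006
```

Call:
arm_command --motion '[[[1,0,0],[0,0,0],1],[[0,0,0],[0,0,0],1]]'

```text
time: 14.38
position: [0.5854, 0.0857, 0.0313]
tool_rot: [2.316, 2.121, -0.002]
ft_force: [-0.0, -4.6, 0.9]
grip_width: 0.004
```

Call:
arm_command --motion '[[[1,0,0],[0,0,0],1],[[0,0,0],[0,0,0],1]]'

```text
time: 14.55
position: [0.5855, 0.0861, 0.0313]
tool_rot: [2.316, 2.121, -0.003]
ft_force: [-1.5, -5.8, 2.3]
grip_width: 0.004
```

```bash
python3 - <<'E'
from g import *
rep()
im,d=optics.get_image('wrist'); cv2.imwrite('pics/w9.png',im)
E
```

```text
t 14.55 tool in gate [77.6 -0.  31.3] yaw 84.95 Fgate [-5.91  0.99  2.35] grip 0.004
```

View pics/w9.png

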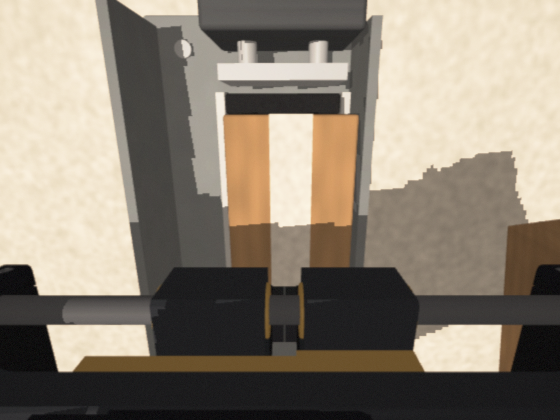

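Contact with the pad shows as a force rise to about 6 N. I'll press a little more, to about 8–10 N.

Call:
arm_command --motion '[[[1,0,0],[0,0,0],1],[[0,0,0],[0,0,0],1]]'

```text
time: 14.77
position: [0.5855, 0.0863, 0.0313]
tool_rot: [2.316, 2.12, -0.004]
ft_force: [-2.0, -7.0, 2.9]
grip_width: 0.005
```

Call:
arm_command --motion '[[[1,0,0],[0,0,0],1],[[0,0,0],[0,0,0],1],[[0,0,0],[0,0,0],1]]'

```text
time: 15.02
position: [0.5855, 0.0866, 0.0313]
tool_rot: [2.317, 2.119, -0.006]
ft_force: [-2.4, -7.7, 3.6]
grip_width: 0.002
```

Call:
arm_command --motion '[[[1,0,0],[0,0,0],1],[[0,0,0],[0,0,0],1],[[0,0,0],[0,0,0],1]]'

```text
time: 15.27
position: [0.5855, 0.0869, 0.0313]
tool_rot: [2.317, 2.118, -0.007]
ft_force: [-2.1, -10.1, 4.1]
grip_width: 0.002
```

Call:
arm_command --motion '[[[-2,0,0],[0,0,0],1],[[-2,0,0],[0,0,0],1],[[-1,0,0],[0,0,0],1],[[0,0,0],[0,0,0],1]]'

```text
time: 15.6
position: [0.5854, 0.0858, 0.0312]
tool_rot: [-2.316, -2.122, -0.0]
ft_force: [-0.4, -2.2, -0.3]
grip_width: 0.007
```

```bash
python3 - <<'E'
from g import *
rep()
im,d=optics.get_image('top'); cv2.imwrite('pics/t9.png',cv2.resize(im[185:250,180:310],None,fx=6,fy=6,interpolation=2))
im,d=optics.get_image('side'); cv2.imwrite('pics/s9.png',cv2.resize(im[190:300,220:340],None,fx=5,fy=5,interpolation=2))
E
```

```text
t 15.6 tool in gate [77.3  0.  31.2] yaw 85.0 Fgate [-2.25  0.21 -0.28] grip 0.007
```

View pics/s9.png

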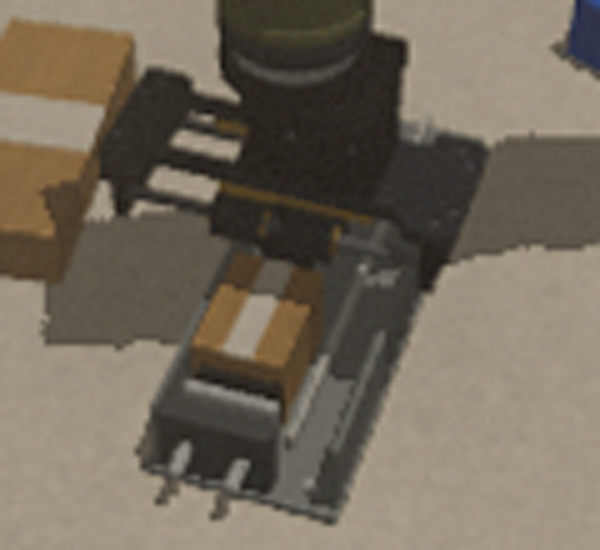

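Call:
arm_command --motion '[[[-1,0,0],[0,0,0],1],[[-0.5,0,0],[0,0,0],1],[[0,0,0],[0,0,0],1]]'

```text
time: 15.95
position: [0.5853, 0.0852, 0.0314]
tool_rot: [-2.315, -2.123, -0.002]
ft_force: [0.7, 0.6, -0.1]
grip_width: 0.006
```

Call:
arm_command --motion '[[[0,0,-4],[0,0,0],1],[[0,0,-8],[0,0,0],1],[[0,0,-12],[0,0,0],1],[[0,0,-20],[0,0,0],1],[[0,0,-30],[0,0,0],1],[[0,0,-35],[0,0,0],1],[[0,0,-35],[0,0,0],1],[[0,0,-25],[0,0,0],1]]'

```text
time: 16.62
position: [0.5863, 0.0851, 0.2052]
tool_rot: [2.313, 2.121, 0.006]
ft_force: [0.2, 0.2, 0.3]
grip_width: 0.004
```

Call:
arm_command --motion '[[[0,0,0],[0,0,0],1],[[-20,0,0],[0,0,0],1],[[-30,0,0],[0,0,0],1],[[-30,0,0],[0,0,0],1],[[-20,0,0],[0,0,0],1],[[0,0,0],[0,0,0],1],[[0,0,0],[0,0,0],1],[[0,0,0],[0,0,0],1]]'

```text
time: 17.28
position: [0.5767, -0.0142, 0.201]
tool_rot: [2.315, 2.124, 0.002]
ft_force: [-0.8, -0.0, 0.1]
grip_width: 0.006
```

```bash
python3 - <<'E'
from g import *
rep()
im,d=optics.get_image('wrist'); cv2.imwrite('pics/w10.png',im)
P=cloud(d,cam('wrist')); X=P[...,:2]*1000-g; L=np.stack([X@ex,X@ey,P[...,2]*1000],-1)[d>0]
k=(L[:,2]>52)&(L[:,2]<60)&(L[:,0]>40)&(L[:,0]<185)&(abs(L[:,1])<40); print('carton',cv2.minAreaRect(L[k][:,:2].astype(np.float32)))
k=(L[:,2]>50)&(L[:,2]<60)&(abs(L[:,0])<38)&(L[:,1]<38)&(L[:,1]>-24); print('flap x',np.median(L[k][:,0]),L[k][:,0].std(),k.sum())
k=(L[:,2]>30)&(L[:,2]<47)&(abs(L[:,1])<22)&(L[:,0]>140)&(L[:,0]<172);print('pad',np.percentile(L[k][:,0],[1,50]))
im,d=optics.get_image('top'); cv2.imwrite('pics/t10.png',im)
im,d=optics.get_image('side'); cv2.imwrite('pics/s10.png',im)
E
```

```text
t 17.28 tool in gate [-23.1   0.  201. ] yaw 85.06 Fgate [-0.08  0.77  0.07] grip 0.006
carton ((116.48548126220703, -2.6548328399658203), (55.970951080322266, 50.17742156982422), 0.03935030475258827)
flap x 0.4680260938874602 0.9092516061331496 311Traceback (most recent call last):
  File "<stdin>", line 7, in <module>
    return _quantile_unchecked(
        a, q, axis, out, overwrite_input, method, keepdims, weights)
    return _ureduce(a,
                    func=_quantile_ureduce_func,
    ...<5 lines>...
                    overwrite_input=overwrite_input,
                    method=method)
    r = func(a, **kwargs)
    result = _quantile(arr,
                       quantiles=q,
    ...<2 lines>...
                       out=out,
                       weights=wgt)
    slices_having_nans = np.isnan(arr[-1, ...])
                                  ~~~^^^^^^^^^
IndexError: index -1 is out of bounds for axis 0 with size 0
```

View pics/w10.png

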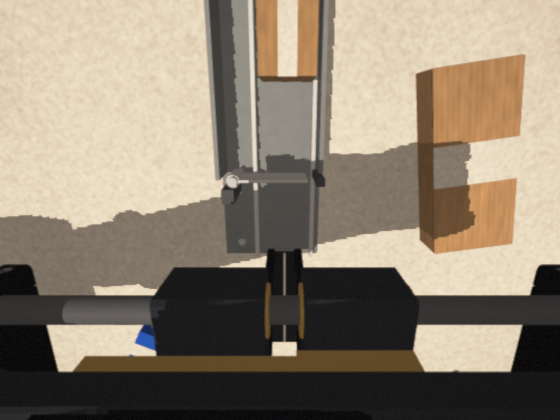

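```bash
python3 - <<'E'
from g import *
im,d=optics.get_image('top'); P=cloud(d,cam('top')); X=P[...,:2]*1000-np.array([576.2,9.5]); L=np.stack([X@ex,X@ey,P[...,2]*1000],-1)[d>0]
k=(L[:,2]>52.5)&(L[:,2]<60)&(L[:,0]>60)&(L[:,0]<175)&(abs(L[:,1])<31); print('carton',cv2.minAreaRect(L[k][:,:2].astype(np.float32)))
im2,d=optics.get_image('side')
cv2.imwrite('pics/f10.png',np.hstack([cv2.resize(im[180:260,180:310],(390,240),interpolation=2),cv2.resize(im2[195:300,230:330],(400,240),interpolation=2)]))
E
```

```text
carton ((121.33464813232422, -4.462041854858398), (50.05762481689453, 70.14250183105469), 89.328857421875)
```

View pics/f10.png

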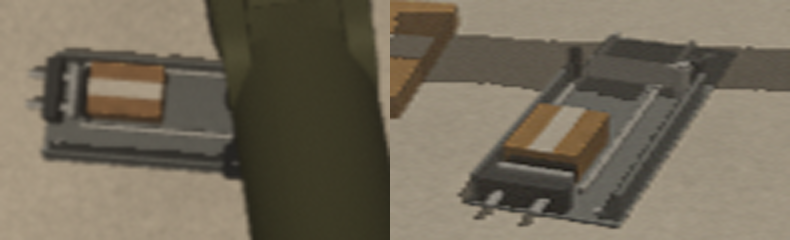

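The carton sits against the pad, the flap is shut, and the gripper is clear above. Handing in.

```bash
python3 -c "from h import *; print(ctrl.close_job())"
```

```text
the job is handed in; nothing more can be done
None
```

The brown carton is in the bay against the end-stop pad with the flap shut behind it; I handed in at about 17.5 s of the 62 s allowed.

I gripped it across its width, set it down in the lane's open end and pushed it through the flap with closed fingers. Pad contact began with the pad face at about x = 158 mm. I pressed up to about 10 N, backed off until the reading was near zero, and lifted straight up.

**Last checks:**
- **Flap:** its face was within about 0.5 mm of shut in the wrist view.
- **Carton:** straight, with its rear face at about x = 88 mm and its front at about 158 mm.
- **Robot:** touching nothing, with under 1 N on the wrist.
- **Bystanders and look-alikes:** I never touched them, but I did not measure them again at the end.

**Disagreements:**
- The wrist camera placed the gate about 2 mm away from where the top and side cameras did. I used the wrist value, and the carton fitted the lane.
- The last top-view fit put the carton about 2 mm off the wrist fit, within calibration.
- One wrist check of the pad failed because the pad was out of view. The side and top pictures show the carton against it.

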